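Match split bearing caps to their housings and prove the bores

TASK

The two split bearing housings on the welded frame are open. Put each one's own cap back on it, paint marks of the same colour at the same end, fully down on the joint face all round; then slide the proving bar through both closed bearings until its nose shows past the far one, and leave it there. Set the caps and the bar down rather than dropping them, and leave the odd white-marked cap and everything else on the bench where it is.

Things in the scene. Friction and masses are not known exactly. Their poses are not given: they have to be found in the camera images.
- frame: fixed welded frame: two rusty tubes 40 wide, 20 high, 200 long (y), at x = +65 and -65 mm, joined by low flats. Origin: centre of its underside on the bench; y runs along the common bore axis. The housings stand on it at y = +38 and -38 mm (which is which varies), turned as the frame is, with 36 mm of free space between them.
- bore_mid (a point): point on the common bore axis, midway between the two housings, 68 mm above the bench; axes as the frame. The outer end faces of the housings are at y = +58 and -58 mm from it.
- housing_a: yellow-marked lower half of a split bearing, fixed. Origin: centre of the underside of its foot (170 x by 40 y by 14 mm). Flat joint face 116 x 40 at z = 48, also the centre height of the brass half bore (23 diameter, along y). Yellow paint at its +x end. Register lug at each end: x = +53, y = +9 and x = -53, y = 0; only cap_a, marks together, goes down on it.
- housing_b: red-marked lower half of a split bearing, fixed; same sizes and axes as housing_a. Red paint at its +x end. Lugs at x = +53, y = -9 and x = -53, y = 0 mm; only cap_b, marks together, goes down on it.
- lug_a (a point): middle of housing_a's steel register lug at the yellow end, on the joint face. Each lug of both housings is 10 x 10 mm and 16 high, its top 6 mm tapered to 5 x 5.
- lug_b (a point): middle of housing_b's steel register lug at the red end, on the joint face (sizes as lug_a)
- cap_a: yellow-marked bearing cap, 0.3 to 0.6 kg, lying joint face down; 116 long (x), 40 wide (y, along the bore), 44 high plus a 6 mm nipple. Crown 60 long, ears 18 thick; ends of the bore (y = +20, -20) flat all over: good to grip. Origin: centre of the joint face; z up. Yellow paint at +x. Home: origin 48 mm above housing_a's origin, axes parallel.
- cap_b: red-marked bearing cap, 0.3 to 0.6 kg; same sizes and axes as cap_a, lying joint face down. Red paint at +x. Home: origin 48 mm above housing_b's origin, axes parallel.
- cap_a_mark (a point): on cap_a's joint face at its yellow end, 53 mm along +x from the origin. Each ear has an open-ended notch 13 wide, 11.5 deep from the ear's end, that goes over a lug with 1.5 mm to spare: at y = +9 mm at the yellow end, y = 0 at the other.
- cap_b_mark (a point): on cap_b's joint face at its red end, 53 mm along +x from the origin. Notches as cap_a's, but at y = -9 mm at the red end, y = 0 at the other.
- cap_odd: white-marked cap of some other housing, same size and look as cap_a; both notches at y = +9 mm. It fits neither housing and stays where it lies.
- bar: steel proving bar, 0.4 kg: square dark handle 26 x 26 x 60 mm, then a round rod 18 diameter, 140 long, last 14 mm tapered to 8. Origin: centre of the handle (x = -30 to +30); x along the bar to the nose; centre of mass near x = +25. Lies level on its rest, axis 41 mm above the bench, a flat of the handle up. Passes the bores from either side with 2.5 mm to spare all round.
- bar_nose (a point): centre of the bar's nose, 170 mm along +x from its origin. With the handle up against the near housing the nose stands 24 mm out of the far one.
- bar_rest: fixed wooden rest: board 190 (x) by 56 by 10 mm, two notched uprights 14 thick, 50 wide at x = -70 and +70 mm, up to z = 38 and 42. Origin: centre of its underside. The bar lies along x, its origin at x = -50; it is free to grip between the uprights and lifts straight up.
- grease_tin: blue tin, 52 diameter, 70 high; origin under its centre
- oil_bottle: yellow oil bottle with a red cap, 54 diameter, 150 high; origin under its centre
- g_clamp: red G-clamp lying flat, about 85 (x) by 200 (y), 26 high; origin under the middle of its back
- brush: flat brush lying down, about 200 long (x), origin under its middle
- hammer: hammer lying down, about 300 long (x), origin under its middle
- tube_offcut: square steel tube offcut, 110 long (x), 40 x 40 mm; origin under its centre

How it is judged:
By the outcome, as a careful person would: the job done as asked, in the order asked, and still so for the second after the job is handed in, with the robot touching nothing.
It also fails if it takes over 72 s, if anything falls off the work surface, if the arm or the gripper's body presses on something with over 40 N, if the wrist force passes 120 N, or if a joint passes its speed limit or range.

ROBOT

A 6-joint arm with a two-finger parallel gripper is mounted at the origin on the work surface. World frame = base frame: x ahead of the robot, y to its left, z up, the work surface at z = 0. Lengths are in m, angles in degrees, forces in N, time in s.
With the tool pointing down it reaches from about 0.325 to 0.775 m from the base axis. Payload 5.5 kg.
Tool frame: the origin (TCP) lies at the centre of the arm's flange, where the gripper is bolted on; the fingertips stand 182 mm ahead of it and the grasp point (between the pads) lies 163 mm ahead of it; z points along the fingers, y is the direction in which the jaws open and shut (so a half turn about z gives the same grasp; the last joint's range is limited). The gripper opens to 88 mm and grips with 3 to 60 N. Pads are 20 mm wide; open, the fingers measure 115 mm over their backs; the gripper's body (75 mm by 178 mm) begins 61 mm behind the grasp point.
Start: joints at [67.512, 5.22, 70.514, -0, 104.267, -3.249], TCP at [0.198, 0.567, 0.405] pointing down, gripper open.
Joint ranges: [-164.24, 164.24], [-49.07, 125.15], [9.68, 141.18], [-86.29, 266.29], [3.28, 154.24], [-151.56, 151.56]. Speed limits (degrees/s): [147.25, 147.25, 172.46, 180, 180, 180].

INTERFACE

Orientations are given as [roll, pitch, yaw] about the fixed x, y, z axes, in that order (R = Rz(yaw) Ry(pitch) Rx(roll)).
In Python, from station import r gives the robot as it stands. The module is installed in compiled form; this text tells all that it offers. Calls block until the motion is done:
- r.reach(position, orientation): joint-space move of the TCP to a pose.
- r.servo_line(position, rotation=None, speed=0.15): straight line of the TCP; rotation=None keeps the orientation; speed is the mean speed in m/s.
- r.move_joints(angles): joint-space move.
- r.let_go() and r.grab(squeeze=None): open the fingers fully, or close them until they stop; squeeze is the grip in N (None keeps the last).
- r.wait(seconds).
- r.inverse_kinematics(position, orientation): joint angles nearest the present ones, or None.
- r.sense(): the state.
- r.snapshot(name): name is "scene" or "top" or "wrist"; returns a dict with "frame" (420x560x3 uint8, red, green, blue), "fx", "fy", "cx", "cy" (pixels), "dist_coeffs" ([k1, k2, p1, p2, k3] as OpenCV has them; the pictures are not rectified), "R" (3x3) and "t" (3): a world point X has camera coordinates R X + t. Camera axes: x right, y down, z forward; pixel columns grow to the right and rows downward; lengths in m; the calibration is good to about 2 mm. A picture is of the moment at which its call begins. There is no depth.
A pose or a line that the arm cannot do raises r.IKError and nothing moves.
- r.hand_in(): hands the job in, once; it reports no verdict.
The state is a dict: "clock": time; "joints": joint angles; "joint_vel": joint speeds; "joint_torque": joint torques, N m; "tcp_pos": TCP position; "orientation": TCP orientation; "contact_force": force on the tool from outside, world axes, zero at the start; "torque": the same for the moment, N m; "opening": finger opening in m.
Only numpy, scipy, OpenCV 4.12 (cv2) and the standard library are available. Lean on these libraries where they do the work, as an engineer would, in place of code of your own. Each camera call takes 0.05 s, during which the arm holds its last target. There are 200 camera calls.

## Working session

There is one attempt and no reset: what is moved stays moved. The work goes in short steps, each a Python script; the robot and the scene stay as the last script left them, time stands still between calls to the robot, and variables do not carry over. Pictures are saved under pics/ and viewed, about 8 in all and at most 12, crops included, and the job is handed in when it is done.

```bash
mkdir -p pics; ls; cat > h.py <<'E'
import numpy as np, cv2
from station import r
def snap(name,fn):
    s=r.snapshot(name); im=cv2.cvtColor(s["frame"],cv2.COLOR_RGB2BGR); cv2.imwrite("pics/"+fn+".png",im)
    np.savez("pics/"+fn+".npz",**{k:np.array(v) for k,v in s.items()}); return im
def cam(fn): return np.load("pics/"+fn+".npz")
def ray(fn,uv):
    c=cam(fn); K=np.array([[c["fx"],0,c["cx"]],[0,c["fy"],c["cy"]],[0,0,1]],float)
    p=cv2.undistortPoints(np.array(uv,float).reshape(-1,1,2),K,c["dist_coeffs"].astype(float)).reshape(-1,2)
    d=np.c_[p,np.ones(len(p))]@c["R"]; o=-c["R"].T@c["t"]; return o,d
def onz(fn,uv,z):
    o,d=ray(fn,uv); return o+d*((z-o[2])/d[:,2])[:,None]
def proj(fn,X):
    c=cam(fn); K=np.array([[c["fx"],0,c["cx"]],[0,c["fy"],c["cy"]],[0,0,1]],float)
    return cv2.projectPoints(np.array(X,float).reshape(-1,1,3),cv2.Rodrigues(c["R"])[0],c["t"].astype(float),K,c["dist_coeffs"].astype(float))[0].reshape(-1,2)
E
python3 - <<'E'
from h import *
a=snap("top","top1"); b=snap("scene","sc1")
for f in("top1","sc1"):
    c=cam(f); print(f,-c["R"].T@c["t"],c["R"][2],c["fx"])
cv2.imwrite("pics/top1b.png",cv2.resize(a,(800,600)));cv2.imwrite("pics/sc1b.png",cv2.resize(b,(800,600)))
print(r.sense())
E
```

```text
pics
top1 [0.37718921 0.03004127 1.17696913] [ 0.15466192  0.02539322 -0.98764107] 390.23021243429713
sc1 [ 1.44209627 -0.02271036  0.85234075] [-0.75664339  0.04489358 -0.65228471] 484.7261177722056
{'clock': 0.1, 'joints': array([ 6.75112814e+01,  5.25728207e+00,  7.05758837e+01, -8.36770100e-04,
        1.04265910e+02, -3.24861887e+00]), 'joint_vel': array([-0.1027505 , -0.07768232, -0.13712092,  0.17629057, -0.06430206,
        0.06084987]), 'joint_torque': array([ 1.75304242e-03, -4.47857130e+01, -4.07570100e+01,  6.99420017e-02,
        2.84910563e-02, -8.70286499e-05]), 'tcp_pos': array([0.19773736, 0.56652854, 0.40362657]), 'orientation': array([-1.79901037e+02, -4.80449210e-03,  1.60759691e+02]), 'contact_force': array([ 0.34233271, -0.34526137, -0.92244509]), 'torque': array([ 0.02856544, -0.01587259,  0.01900427]), 'opening': 0.08768141076998648}
```

View pics/top1b.png

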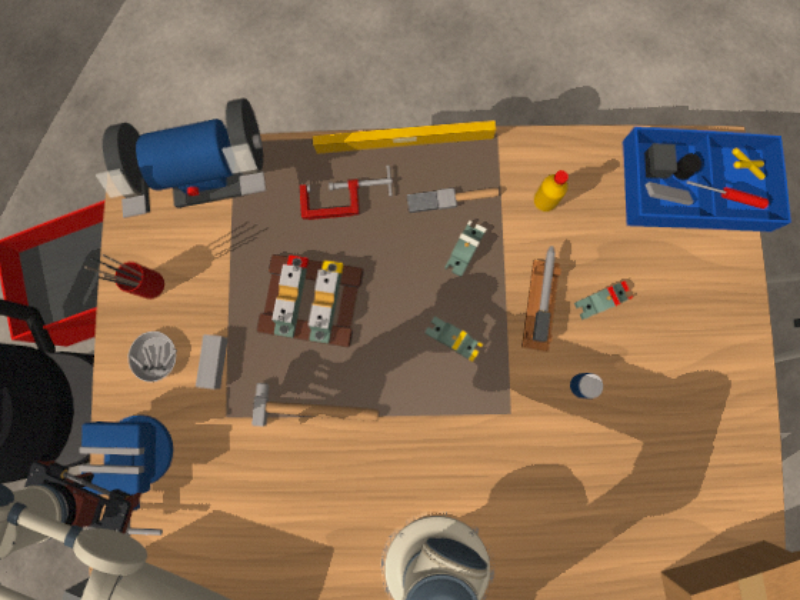

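View pics/sc1b.png

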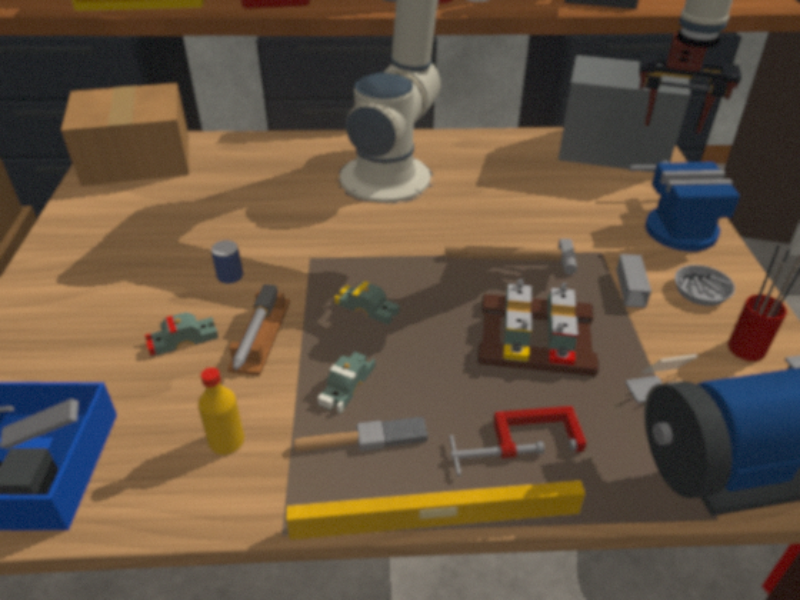

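Top view (800x600): the housings are at (290,295) red and (325,300) yellow, with marks at the far end. cap_a is at (457,338), cap_b at (606,298) and the odd cap at (467,248). The bar is at (543,300) with its nose away from the robot. Next I'll get rough positions and the wrist camera geometry.

```bash
python3 - <<'E'
from h import *
np.set_printoptions(precision=4,suppress=True)
s=.7
n=["redmark","redhome_other","yelmark","yel_other","capA_c","capA_yel","capB_c","capB_red","bar handle","bar nose","odd"]
uv=[(297,262),(284,328),(333,266),(321,334),(457,338),(475,350),(606,298),(626,289),(541,326),(549,250),(467,248)]
z=[.068]*4+[.04,.02,.04,.02,.05,.05,.04]
for a,b,c in zip(n,uv,z): print(a,onz("top1",[(b[0]*s,b[1]*s)],c)[0])
snap("wrist","w0"); c=cam("w0"); q=r.sense()
from scipy.spatial.transform import Rotation as R
Rt=R.from_euler("xyz",q["orientation"],degrees=True).as_matrix()
print("cam in tool",Rt.T@(-c["R"].T@c["t"]-q["tcp_pos"]),"\n",(c["R"]@Rt).T,c["fx"])
E
```

```text
redmark [0.6266 0.2747 0.068 ]
redhome_other [0.4911 0.2997 0.068 ]
yelmark [0.6163 0.2001 0.068 ]
yel_other [0.4776 0.2242 0.068 ]
capA_c [ 0.4663 -0.0496  0.04  ]
capA_yel [ 0.4422 -0.0875  0.02  ]
capB_c [ 0.5418 -0.362   0.04  ]
capB_red [ 0.5629 -0.4137  0.02  ]
bar handle [ 0.4859 -0.2204  0.05  ]
bar nose [ 0.6437 -0.2462  0.05  ]
odd [ 0.654  -0.0768  0.04  ]
cam in tool [ 0.0671 -0.0001  0.0205] 
 [[-0.0004 -0.9682 -0.2502]
 [ 1.     -0.0003 -0.0004]
 [ 0.0003 -0.2502  0.9682]] 335.58531438082275
```

```bash
python3 - <<'E'
from h import *
np.set_printoptions(precision=4,suppress=True)
for fn,p,y in(("w_fr",(.55,.245,.36),170),("w_a",(.465,-.05,.32),58),("w_b",(.54,-.29,.38),112)):
    r.reach(p,[180,0,y]); r.wait(.3); snap("wrist",fn); q=r.sense(); print(fn,q["clock"],q["tcp_pos"],q["orientation"],q["joints"])
E
```

```text
w_fr 2.25 [0.5498 0.2454 0.36  ] [179.9966   0.0013 170.0416] [ 20.8175   5.2797  74.9623   0.0023  99.7551 -59.2237]
w_a 3.875 [ 0.4652 -0.0497  0.32  ] [-179.9973    0.0003   58.0542] [-10.261  -15.49    98.5703   0.0008  96.9223  21.6849]
w_b 5.4167 [ 0.54   -0.2895  0.3802] [179.9914   0.01   112.0313] [-31.3734   6.9765  71.1105   0.001  101.8999 -53.4045]
```

View pics/w_fr.png

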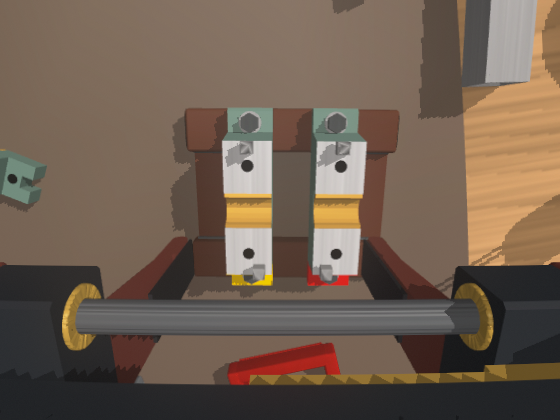

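View pics/w_a.png

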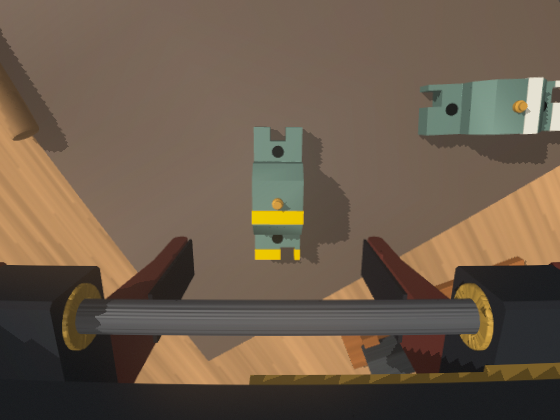

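View pics/w_b.png

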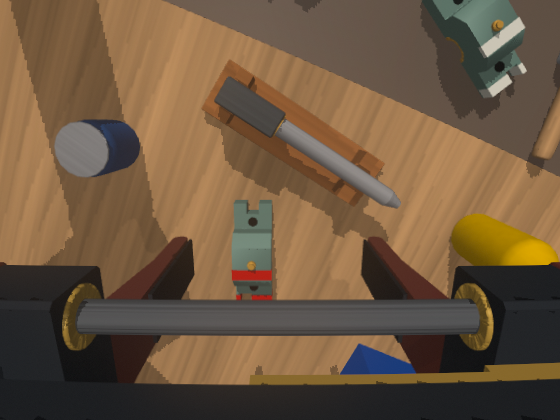

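Wrist views: the joint faces run rows 141–275 at columns 223–272 (yellow) and 313–363 (red), with holes at (247,166),(248,254) and (341,167),(336,254). cap_a's holes are at (278,152),(277,238), cap_b's at (253,222),(254,288). The bar shoulder is at about (282,127) and its nose at about (398,203).

```bash
python3 - <<'E'
from h import *
np.set_printoptions(precision=4,suppress=True)
def hole(fn,uv,w=7):
    g=cv2.imread("pics/"+fn+".png",0).astype(float); x,y=uv; s=g[y-w:y+w+1,x-w:x+w+1]
    m=(s<0.5*(s.min()+np.median(s))).astype(np.uint8); n,l,st,c=cv2.connectedComponentsWithStats(m)
    k=max(range(1,n),key=lambda i:st[i,4]*(np.hypot(*(c[i]-w))<5)); return c[k]+[x-w,y-w],st[k,4]
def pair(fn,u,v,z):
    a,na=hole(fn,u);b,nb=hole(fn,v); P=onz(fn,[a,b],z); d=P[0]-P[1]
    print(fn,a,b,na,nb,"mid",P.mean(0),"len",np.linalg.norm(d),"yaw",np.degrees(np.arctan2(d[1],d[0])))
# marked-end hole first
pair("w_fr",(248,254),(247,166),.068); pair("w_fr",(336,254),(341,167),.068)
pair("w_a",(277,238),(278,152),.018); pair("w_b",(254,288),(253,222),.018)
# joint faces
im=cv2.imread("pics/w_fr.png"); hsv=cv2.cvtColor(im,cv2.COLOR_BGR2HSV)
wh=((hsv[...,1]<40)&(hsv[...,2]>150)).astype(np.uint8)
for c0,c1 in((215,280),(305,372)):
    m=np.zeros_like(wh); m[130:285,c0:c1]=wh[130:285,c0:c1]
    m=cv2.morphologyEx(m,cv2.MORPH_OPEN,np.ones((5,5)))
    ys,xs=np.nonzero(m); P=onz("w_fr",np.c_[xs,ys],.068)[:,:2]
    rc=cv2.minAreaRect((P*1000).astype(np.float32)); print("face",rc)
# bar
im=cv2.imread("pics/w_b.png"); 
P=onz("w_b",[(282,127),(398,203)],.041); d=P[1]-P[0]; print("bar",P,np.linalg.norm(d),np.degrees(np.arctan2(d[1],d[0])))
P=onz("w_b",[(215,97),(230,78),(285,112),(273,137)],.054);print(P, P.mean(0))
# cap ends
print("A ends",onz("w_a",[(278,260),(278,127)],.018)); print("B ends top",onz("w_b",[(253,200)],.018))
E
```

```text
w_fr [248.172  253.0968] [246.7374 165.2121] 93 99 mid [0.5505 0.2198 0.068 ] len 0.0761852662569465 yaw -10.337188589578572
w_fr [335.7045 253.5795] [340.3131 166.0808] 88 99 mid [0.5642 0.2945 0.068 ] len 0.07601092887569472 yaw -10.28689165277835
w_a [276.9452 238.1918] [277.2474 151.1753] 73 97 mid [ 0.4692 -0.0447  0.018 ] len 0.07642167299374115 yaw -122.14908626510945
w_b [253.4545 287.6364] [252.3438 221.5   ] 33 64 mid [ 0.544  -0.3679  0.018 ] len 0.07757494035363302 yaw -68.17125525106061
face ((552.0621948242188, 219.474853515625), (39.619842529296875, 118.21231842041016), 79.75151062011719)
face ((565.3578491210938, 294.4371337890625), (39.78757095336914, 118.23487091064453), 79.69489288330078)
bar [[ 0.5213 -0.2294  0.041 ]
 [ 0.6545 -0.2536  0.041 ]] 0.13529843993061258 -10.317222914163683
[[ 0.4572 -0.2274  0.054 ]
 [ 0.464  -0.2078  0.054 ]
 [ 0.5187 -0.2163  0.054 ]
 [ 0.5169 -0.2404  0.054 ]] [ 0.4892 -0.223   0.054 ]
A ends [[ 0.4386 -0.0952  0.018 ]
 [ 0.5004  0.004   0.018 ]]
B ends top [[ 0.5218 -0.3098  0.018 ]]
```

```bash
python3 - <<'E'
from h import *
np.set_printoptions(precision=4,suppress=True)
st=lambda n:(lambda q:print(n,round(q["clock"],2),q["tcp_pos"],q["orientation"],"F",q["contact_force"],"op",q["opening"]))(r.sense())
x,y,yw=.4693,-.0450,57.85
r.reach([x,y,.28],[180,0,yw]); r.servo_line([x,y,.191],speed=.12); st("down")
r.grab(40); st("grab"); r.servo_line([x,y,.30],speed=.15); r.wait(.2); st("lift")
r.reach([.5507,.2197,.32],[180,0,169.65]); r.wait(.3); snap("wrist","held_a"); st("over")
E
```

```text
down 7.52 [ 0.4697 -0.0451  0.1918] [179.9313  -0.0293  57.8437] F [ 0.2402 -1.1065  0.4656] op 0.08808887814774258
grab 8.32 [ 0.4692 -0.0449  0.191 ] [-179.9581    0.0035   57.8564] F [-1.5927  2.2262  1.8169] op 0.03986247201714257
lift 9.39 [ 0.4691 -0.045   0.2986] [-179.8783    0.0505   57.851 ] F [ 1.4427  0.084  -3.1814] op 0.03974861957847113
over 11.06 [0.5508 0.2192 0.3201] [179.9954   0.0129 169.5939] F [ 0.1177  0.734  -3.0639] op 0.0397724126812144
```

View pics/held_a.png

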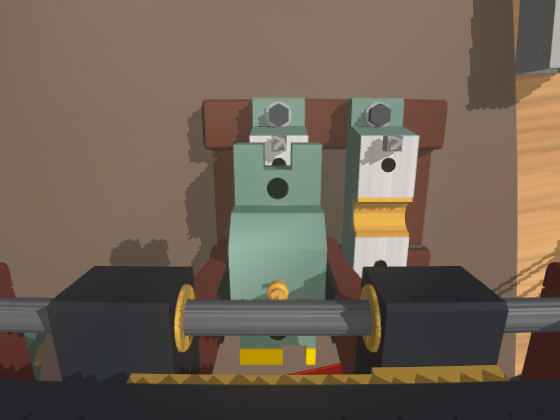

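```bash
python3 - <<'E'
from h import *
np.set_printoptions(precision=4,suppress=True)
def hole(fn,uv,w=12):
    g=cv2.imread("pics/"+fn+".png",0).astype(float); x,y=uv; s=g[y-w:y+w+1,x-w:x+w+1]
    m=(s<0.5*(s.min()+np.median(s))).astype(np.uint8); n,l,st,c=cv2.connectedComponentsWithStats(m)
    k=max(range(1,n),key=lambda i:st[i,4]*(np.hypot(*(c[i]-w))<6)); return c[k]+[x-w,y-w],st[k,4]
ux=np.array([np.cos(np.radians(-10.35)),np.sin(np.radians(-10.35)),0]);uy=np.array([-ux[1],ux[0],0])
h,n=hole("held_a",(278,188)); P=onz("held_a",[h],.1471)[0]; print(h,n,"cap centre est",P+.038*ux)
h2,n2=hole("held_a",(388,165),9); Q=onz("held_a",[h2],.068)[0]; print(h2,n2,"b centre est",Q+.038*ux,"a est",Q+.038*ux-.076*uy)
L=onz("held_a",[(279,144)],.084)[0]; print("a from lug top",L+.053*ux)
N=onz("held_a",[(265,165),(291,165)],.1471).mean(0); print("cap from notch floor",N+.0465*ux)
E=onz("held_a",[(249,143),(307,143)],.1471).mean(0); print("cap from end",E+.058*ux)
print(r.sense()["tcp_pos"])
E
```

```text
[277.0565 187.7243] 301 cap centre est [0.5513 0.2187 0.1471]
[388.0455 164.5065] 154 b centre est [0.5642 0.2946 0.068 ] a est [0.5505 0.2199 0.068 ]
a from lug top [0.5506 0.2201 0.084 ]
cap from notch floor [0.5494 0.2195 0.1471]
cap from end [0.551  0.2193 0.1471]
[0.5508 0.2192 0.3201]
```

The held cap agrees with the housing to within about 1 mm. Lowering it with force checks.

```bash
cat >> h.py <<'E'
np.set_printoptions(precision=4,suppress=True)
def st(n):
    q=r.sense(); print(n,round(q["clock"],2),q["tcp_pos"],q["orientation"],"F",q["contact_force"],"op",round(q["opening"],4)); return q
def lower(x,y,zs,fstop=12,sp=.03):
    f0=r.sense()["contact_force"][2]
    for z in zs:
        r.servo_line([x,y,z],speed=sp); q=r.sense()
        df=q["contact_force"][2]-f0
        print(z,q["tcp_pos"],q["contact_force"],round(df,1))
        if df>fstop: break
    return z
E
python3 - <<'E'
from h import *
x,y=.5507,.2198
r.servo_line([x,y,.278],speed=.08); st("at lug top")
lower(x,y,[.274,.270,.266,.263,.261,.2595,.2585,.2578])
E
```

```text
at lug top 11.73 [0.5507 0.2198 0.2779] [-179.9916   -0.0083  169.6511] F [-0.2943  0.1652 -3.4117] op 0.0399
0.274 [0.5507 0.2198 0.2741] [-0.5508 -0.2355 -3.0055] 0.4
0.27 [0.5506 0.2198 0.2696] [ 0.1293  0.2736 -3.2445] 0.2
0.266 [0.5506 0.2198 0.2656] [-1.0016 -0.2061 -3.0555] 0.4
0.263 [0.5506 0.2198 0.2627] [-0.2155  0.2321 -3.6241] -0.2
0.261 [0.5507 0.2198 0.2608] [-0.371  -0.1599 -3.1914] 0.2
0.2595 [0.5507 0.2198 0.2593] [-0.7671  0.132  -3.4615] -0.0
0.2585 [0.5508 0.2198 0.259 ] [-0.2292 -0.1085 -0.5526] 2.9
0.2578 [0.5507 0.2198 0.259 ] [-2.5736 -0.6833  5.6217] 9.0
```

```bash
cat >> h.py <<'E'
def hole(fn,uv,w=9):
    g=cv2.imread("pics/"+fn+".png",0).astype(float); x,y=uv; s=g[y-w:y+w+1,x-w:x+w+1]
    m=(s<0.5*(s.min()+np.median(s))).astype(np.uint8); n,l,stt,c=cv2.connectedComponentsWithStats(m)
    k=max(range(1,n),key=lambda i:stt[i,4]*(np.hypot(*(c[i]-w))<7)); return c[k]+[x-w,y-w],stt[k,4]
E
python3 - <<'E'
from h import *
x,y=.5507-.0002,.2198-.001
r.servo_line([x,y,.2588],speed=.03); st("shift"); r.let_go(); st("open")
r.servo_line([x,y,.34],speed=.12)
r.reach([.5438,-.3675,.33],[180,0,111.8]); r.wait(.3); snap("wrist","w_b2"); st("overB")
ux=np.array([np.cos(np.radians(-68.2)),np.sin(np.radians(-68.2)),0])
g=np.array([.5438,-.3675,.018]); uv=proj("w_b2",[g-.038*ux,g+.038*ux]).round().astype(int); print(uv)
for p in uv:
    h,n=hole("w_b2",tuple(p),11); print(h,n,onz("w_b2",[h],.018))
E
```

```text
shift 14.08 [0.5506 0.2188 0.259 ] [179.9831   0.0226 169.648 ] F [-0.5352  0.7598  1.1876] op 0.0399
open 14.97 [0.5505 0.2188 0.2588] [179.9989   0.0028 169.6526] F [ 0.9572 -0.1752 -0.1248] op 0.0874
overB 18.25 [ 0.544  -0.3671  0.3301] [179.9979   0.0037 111.8375] F [-0.8664 -0.2275  0.0355] op 0.0882
[[276 157]
 [276 240]]
[275.9619 156.6952] 105 [[ 0.5296 -0.3319  0.018 ]]
[275.9861 240.2222] 72 [[ 0.5579 -0.4029  0.018 ]]
```

View pics/w_b2.png

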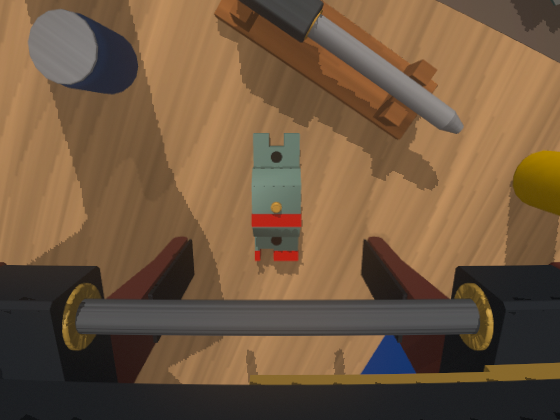

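cap_b measures as predicted: holes at (276,157) and (276,240), midpoint (0.5438, −0.3674). Grasping it and moving over housing_b.

```bash
python3 - <<'E'
from h import *
x,y,yw=.5438,-.3674,111.75
r.reach([x,y,.27],[180,0,yw]); r.servo_line([x,y,.191],speed=.12)
r.grab(40); st("grab"); r.servo_line([x,y,.33],speed=.15)
r.reach([.5643,.2947,.33],[180,0,169.65]); r.wait(.4); snap("wrist","held_b"); q=st("over")
ux=np.array([np.cos(np.radians(-10.35)),np.sin(np.radians(-10.35)),0])
z=q["tcp_pos"][2]-.191+.018
p=proj("held_b",[q["tcp_pos"]*[1,1,0]+[0,0,z]-.038*ux])[0].round().astype(int)
h,n=hole("held_b",tuple(p),12); print(p,h,n,"cap est",onz("held_b",[h],z)[0]+.038*ux)
E
```

```text
grab 20.21 [ 0.5437 -0.3674  0.191 ] [-179.9834   -0.0067  111.7479] F [-1.7348 -0.7198  0.7522] op 0.0399
over 24.09 [0.5644 0.2946 0.33  ] [-179.9974    0.0016  169.6362] F [-0.3681 -0.8041 -3.7296] op 0.0392
[278 187] [277.    186.107] 299 cap est [0.5641 0.2942 0.157 ]
```

View pics/held_b.png

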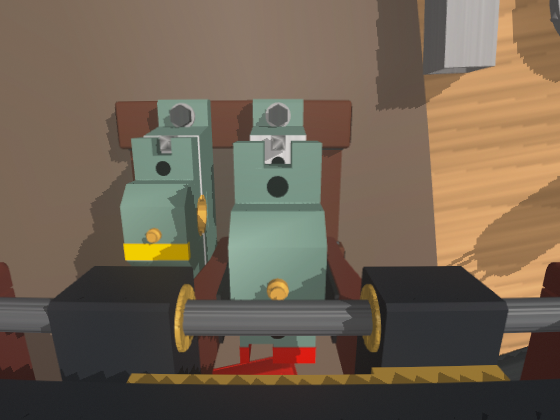

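cap_a sits down with its lug showing through the notch at (165,144). cap_b is held squarely over its lug, notch and lug both near column 278. Lowering it.

```bash
python3 - <<'E'
from h import *
x,y=.5643,.2948
r.servo_line([x,y,.278],speed=.1); st("at lug top")
lower(x,y,[.272,.267,.263,.261,.2595,.2585,.2578])
E
```

```text
at lug top 24.76 [0.5644 0.2948 0.2783] [179.992    0.0128 169.651 ] F [ 0.1731  0.03   -3.9099] op 0.0397
0.272 [0.5643 0.2948 0.272 ] [ 0.2285 -0.4998 -3.1433] 0.8
0.267 [0.5642 0.2948 0.2665] [ 0.3493  0.4428 -3.5405] 0.4
0.263 [0.5642 0.2948 0.2626] [ 0.6536 -0.7581 -3.8053] 0.1
0.261 [0.5643 0.2948 0.2608] [ 0.3991 -0.3172 -3.2193] 0.7
0.2595 [0.5643 0.2948 0.2593] [ 0.2106  0.0342 -3.4041] 0.5
0.2585 [0.5644 0.2948 0.259 ] [ 0.2216  0.5358 -0.1598] 3.8
0.2578 [0.5643 0.2948 0.2589] [-2.4716 -2.3834  4.6418] 8.6
```

```bash
python3 - <<'E'
from h import *
x,y=.5643+.0002,.2948+.001
r.servo_line([x,y,.2588],speed=.03); st("shift"); r.let_go(); st("open")
r.servo_line([x,y,.36],speed=.12); r.wait(.1); 
a=snap("wrist","caps")
r.reach([.5036,-.2262,.33],[180,0,-10.3]); r.wait(.3); b=snap("wrist","w_bar"); st("overbar")
cv2.imwrite("pics/two.png",np.hstack([cv2.resize(a[60:360,80:480],(400,300)),cv2.resize(b,(400,300))]))
E
```

```text
shift 26.96 [0.5646 0.2958 0.259 ] [179.9985   0.0146 169.6466] F [-0.7418 -2.1453  2.2924] op 0.0397
open 27.84 [0.5645 0.2958 0.2588] [179.9962   0.0023 169.6476] F [-0.3661 -0.0633 -0.5708] op 0.0878
overbar 31.26 [ 0.5038 -0.2259  0.33  ] [-179.9997   -0.0036  -10.2613] F [ 0.0254  0.341  -0.3992] op 0.0872
```

View pics/two.png

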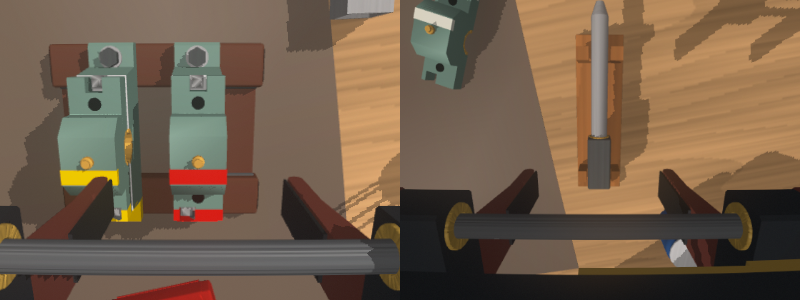

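Both caps are down, their lugs showing in the notches at both ends, with matching marks. In the bar view the shoulder is at about (279,193) and the handle end at about (279,263).

```bash
python3 - <<'E'
from h import *
g=cv2.imread("pics/w_bar.png"); hs=cv2.cvtColor(g,cv2.COLOR_BGR2HSV)
m=((hs[...,1]<60)&(hs[...,2]<100)).astype(np.uint8); m[:180]=0;m[275:]=0;m[:,:250]=0;m[:,310:]=0
ys,xs=np.nonzero(cv2.morphologyEx(m,cv2.MORPH_OPEN,np.ones((3,3)))); print(xs.min(),xs.max(),ys.min(),ys.max())
rc=cv2.minAreaRect((onz("w_bar",np.c_[xs,ys],.054)[:,:2]*1000).astype(np.float32)); print("handle top",rc)
print(onz("w_bar",[(279,193),(279,30)],[.05][0]))
# rod edges
for row in (40,160):
    l=hs[row,250:310]; print(row,np.nonzero(l[:,1]<50)[0][[0,-1]]+250)
E
```

```text
263 294 180 263
handle top ((494.6941223144531, -225.2955322265625), (24.39167594909668, 69.12303924560547), 79.1130599975586)
[[ 0.5176 -0.23    0.05  ]
 [ 0.6342 -0.251   0.05  ]]
40 [268 290]
160 [268 288]
```

```bash
python3 - <<'E'
from h import *
x,y=.5038,-.2269
r.reach([x,y,.29],[180,0,-10.3]); r.servo_line([x,y,.204],speed=.12); r.grab(50); st("grab")
r.servo_line([x,y,.24],speed=.08); st("l"); r.servo_line([x,y,.33],speed=.15); st("lift")
r.reach([.5163,.0319,.30],[180,0,79.65]); r.servo_line([.5163,.0319,.231],speed=.12); r.wait(.3); st("pre")
a=snap("scene","pre_s"); b=snap("top","pre_t")
u=proj("pre_s",[[.5575,.2572,.068]])[0]; v=proj("pre_t",[[.5575,.2572,.068]])[0]; print(u,v)
def crop(im,c): 
    x0=int(np.clip(c[0]-100,0,360));y0=int(np.clip(c[1]-75,0,270)); return cv2.resize(im[y0:y0+150,x0:x0+200],(400,300),interpolation=cv2.INTER_CUBIC),(x0,y0)
A,o1=crop(a,u+[-50,0]);B,o2=crop(b,v+[40,0]);print(o1,o2);cv2.imwrite("pics/pre.png",np.hstack([A,B]))
E
```

```text
grab 33.38 [ 0.5038 -0.2269  0.2039] [-179.9926    0.0051  -10.302 ] F [-0.3074  0.2956  0.7388] op 0.0256
l 33.98 [ 0.5038 -0.2269  0.2403] [179.9889  -0.0312 -10.2987] F [ 0.3736  0.0046 -3.7241] op 0.0259
lift 34.73 [ 0.5037 -0.2268  0.3287] [-179.967     0.1067  -10.3004] F [-1.2896  0.1933 -4.2389] op 0.0259
pre 36.77 [0.5165 0.0319 0.2318] [179.9223  -0.0121  79.6539] F [ 0.1406  0.1955 -5.1937] op 0.0256
[378.9257 216.1225] [213.5372 206.5349]
(228, 141) (153, 131)
```

View pics/pre.png

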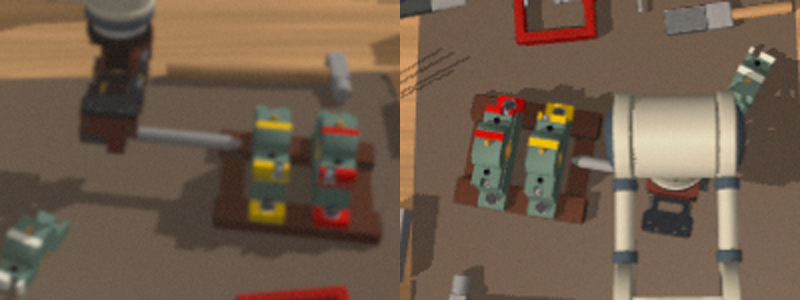

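The bar points at the near (yellow) bore and its nose is just short of it. Inserting with force checks.

```bash
python3 - <<'E'
from h import *
uy=np.array([.1797,.9837,0]); mid=np.array([.5575,.2572,.231])
print(proj("pre_s",[mid*[1,1,0]+[0,0,.068]-.073*uy]),proj("pre_t",[mid*[1,1,0]+[0,0,.068]-.073*uy]),"seen (348,212) (440->)",(153+178/2,131+160/2))
f0=r.sense()["contact_force"]
for s in (-.21,-.195,-.18,-.16,-.14,-.125,-.11,-.095,-.085,-.079):
    r.servo_line(mid+s*uy,speed=.06); q=r.sense(); d=q["contact_force"]-f0; print(s,q["tcp_pos"]-(mid+s*uy),d,q["torque"],round(q["opening"],4))
    if np.linalg.norm(d)>10: print("STOP"); break
st("in"); snap("wrist","in_w"); a=snap("scene","in_s"); cv2.imwrite("pics/in.png",cv2.resize(a[130:280,280:480],(800,600),interpolation=cv2.INTER_CUBIC))
E
```

```text
[[349.1227 213.2897]] [[238.1056 210.465 ]] seen (348,212) (440->) (242.0, 211.0)
-0.21 [ 0.      0.0005 -0.0001] [-0.7943  0.704  -0.9292] [-0.1321  0.0682  0.0362] 0.0257
-0.195 [ 0.      0.0004 -0.    ] [0.5182 0.7395 0.0673] [-0.0993  0.0615  0.0144] 0.0259
-0.18 [ 0.      0.0004 -0.    ] [-0.1284  0.1307 -0.1227] [-0.0782  0.027   0.0307] 0.0256
-0.16 [ 0.      0.0004 -0.    ] [0.3745 0.6713 0.0098] [-0.1024  0.1046 -0.0021] 0.0259
-0.14 [ 0.      0.0004 -0.0001] [ 0.9055  0.7964 -1.137 ] [-0.073   0.0704  0.005 ] 0.0256
-0.125 [ 0.      0.0004 -0.    ] [ 1.0778 -0.5252 -0.0584] [-0.1312  0.0845 -0.0173] 0.026
-0.11 [ 0.      0.0004 -0.    ] [ 0.0388 -0.8518 -0.9166] [-0.1087  0.1363  0.0087] 0.0256
-0.095 [ 0.      0.0004 -0.    ] [-0.2768 -0.2359 -0.6271] [-0.0788  0.0382  0.0046] 0.0258
-0.085 [ 0.      0.0004 -0.    ] [-0.4026  0.1936  0.1889] [-0.118   0.1022 -0.0281] 0.0257
-0.079 [ 0.      0.0003 -0.    ] [-0.3569  0.3326 -0.2003] [-0.1092  0.0847 -0.0124] 0.0258
in 40.88 [0.5433 0.1798 0.231 ] [-179.9988   -0.002    79.6722] F [-0.765  -0.041  -3.9686] op 0.0258
```

View pics/in.png

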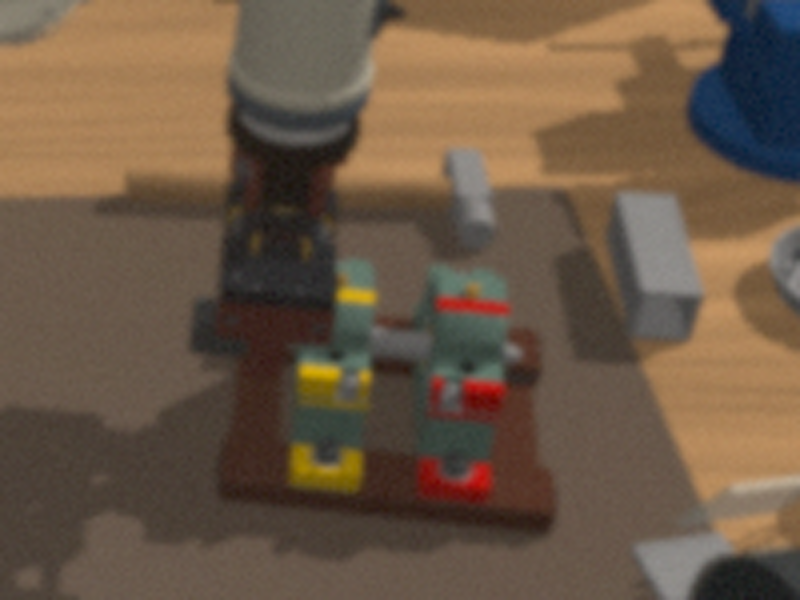

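The bar is through both bearings with no contact force; the nose shows past the red bearing at (515,352). Setting it down now, tilting with its own balance so it doesn't drop.

```bash
python3 - <<'E'
from h import *
uy=np.array([.1797,.9837,0]); mid=np.array([.5575,.2572,0]); s=-.079
f0=r.sense()["contact_force"]; g0=mid+s*uy
for p,dz in ((0,.0015),(0,.0023),(.8,.0027),(1.4,.0029),(1.9,.0031),(2.3,.0033)):
    a=np.radians(p); zt=np.sin(a)*uy+np.array([0,0,-np.cos(a)])
    g=g0+[0,0,.068-dz]
    r.servo_line(g-.163*zt,[180,-p,79.65],speed=.02); q=r.sense(); d=q["contact_force"]-f0
    print(p,dz,d,q["torque"],q["tcp_pos"]-(g-.163*zt))
    if d[2]>7: print("stop");break
st("set"); r.let_go(); q=st("open")
r.servo_line(q["tcp_pos"]+[0,0,.12],speed=.12); r.reach([.5,0.0,.40],[180,0,79.65]); r.wait(.2); st("away")
r.reach([.545,.20,.40],[180,0,79.65]);r.wait(.2); a=snap("wrist","end_w"); b=snap("scene","end_s")
cv2.imwrite("pics/end.png",np.hstack([cv2.resize(a,(400,300)),cv2.resize(b[130:280,280:480],(400,300),interpolation=cv2.INTER_CUBIC)]))
E
```

```text
0 0.0015 [-1.0957  1.4893 -0.6151] [-0.0851  0.0959 -0.029 ] [-0.0001 -0.0001 -0.0002]
0 0.0023 [-0.7983  1.1935  0.4794] [-0.0361  0.0737 -0.019 ] [ 0.     -0.0001  0.0001]
0.8 0.0027 [-0.5581  1.0845  0.0702] [-0.0842  0.0933  0.0099] [-0.     -0.0002 -0.    ]
1.4 0.0029 [-0.2773  0.0801  0.0052] [-0.1351  0.1084  0.0314] [-0.     -0.0001 -0.    ]
1.9 0.0031 [-1.1289  1.0414 -0.6911] [-0.0652  0.0989 -0.0049] [-0.     -0.0001 -0.    ]
2.3 0.0033 [-0.2042  0.3187  0.4141] [-0.1001  0.118   0.005 ] [-0.     -0.0001  0.    ]
set 42.49 [0.5421 0.173  0.2276] [179.999   -2.3052  79.6423] F [ 0.3296 -0.1551 -3.3714] op 0.0259
open 43.55 [0.5421 0.1731 0.2276] [-179.9992   -2.2998   79.6501] F [-0.3598 -0.6525 -0.1622] op 0.0878
away 45.69 [0.5004 0.0011 0.3991] [-179.9101   -0.008    79.7616] F [ 0.4266 -0.2144  0.4131] op 0.088
```

View pics/end.png

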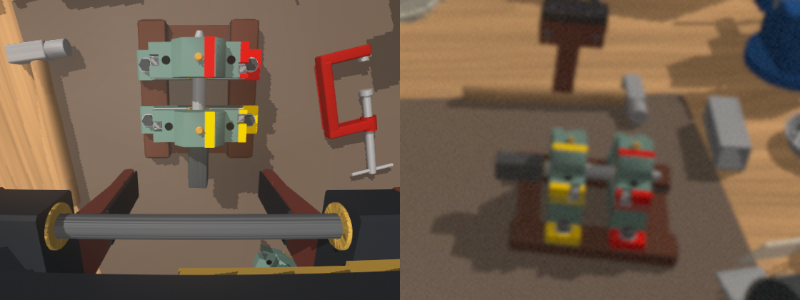

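Both caps sit on their housings with the marks together. The rod spans both bearings, its nose shows past the red one at (199,33) in the left panel, and the handle is near the yellow housing. Handing in.

```bash
python3 - <<'E'
from h import *
st("end"); r.hand_in()
E
```

```text
end 46.83 [0.5451 0.1988 0.4004] [179.9669  -0.0074  79.5437] F [ 0.5056 -0.1851  0.0035] op 0.088
the job is handed in; nothing more can be done
```

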